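# Open the green paint bottle

### The arm

A 6-joint arm with a two-finger parallel gripper is mounted at the origin on the work surface. World frame = base frame: x ahead of the robot, y to its left, z up, the work surface at z = 0. Lengths are in m, angles in degrees, forces in N, time in s.
With the tool pointing down it reaches from about 0.3 to 0.875 m from the base axis. Payload 4.2 kg.
Tool frame: the origin (TCP) lies on the mounting face of the last link; the fingertips stand 173 mm ahead of it and the grasp point (between the pads) lies 155 mm ahead of it; z points along the fingers, y is the line along which they close (so a half turn about z gives the same grasp; the last joint's range is limited). The gripper opens to 85 mm and grips with 20 to 120 N. Pads are 22 mm wide; open, the fingers measure 114 mm over their backs; the gripper's body (76 mm by 85 mm) begins 54 mm behind the grasp point. The pads swing forward as they close: fully open they stand 13 mm farther back than shut.
Start: joints at [-68.927, 18.312, 89.639, -0, 72.044, -1.146], TCP at [0.217, -0.532, 0.405] pointing down, gripper open.
Joint ranges: [-177.97, 177.97], [-48.28, 115.42], [12.27, 149.76], [-77.06, 257.06], [2.81, 150.46], [-146.56, 146.56]. Speed limits (degrees/s): [147.25, 147.25, 180, 180, 180, 180].

### API

Orientations are given as a 3x3 rotation matrix whose columns are the frame's x, y, z axes.
In Python, from station import * gives the robot as it stands. The module is installed in compiled form; this text tells all that it offers.
- The arm moves only by the shell command python3 -m handwheel 'ROWS' [OPENING] [FORCE]. ROWS is JSON, a list of rows, each a list of 2 entries, a list of its own where there are three numbers: the shift along the tool's x, y, z in m, then the turn about the tool's z in rad. A call has 1 to 5 rows; each row shifts and turns the commanded pose from where the row before left it, along the tool's axes as they then stand; what a row does not reach is not made up. A row lasts 1/8 s, in which the tool goes at most 62.5 mm and 10.7 degrees, less where a joint would pass 70% of its speed; a pose out of reach is approached as far as the arm can. A call with a gripper value outside its range is refused whole. OPENING is the finger opening in m, from 0 to 0.0854, set as the call begins (- or left out, the last holds). The fingers move at their own pace and stop on an object; FORCE is the grip in N (left out, the last holds). Time passes only in rows, so rows that do not move let the fingers close. It gives the time, the measured TCP pose, the force, the opening and the grip force at its end, in the units of the state.
- read_state(): the state, without advancing time (a new reading comes with each control period).
- snapshot(name): name is "side" or "top"; returns the picture (400x640x3 uint8, blue, green, red); there is no depth.
- camera_model(name): a dict with "fx", "fy", "cx", "cy" (pixels), "position" and "orientation" of the camera in the world. Camera axes: x right, y down, z forward; pixel columns grow to the right and rows downward; lengths in m; the calibration is good to about 2 mm. A picture is of the moment at which its call begins. camera_model takes no time and is no camera call.
- finish_job(): hands the job in; it is judged then, once.
Trained networks look in the newest picture that a camera, given by its name, has taken for a name from the list of things; names that differ only in an ending like _2 or _b are one class to them, and where a whole thing is asked for, a point or a joint stands for the part that bears it (a point fixed in the world has none). Each returns a list of dicts, best first, with "p" (0 to 1); they miss things now and then, are a little off and sometimes report something else, mostly with a low value. They report only what shows in the picture. A call takes as long as a camera call.
- recognise(camera, query): "bbox" ([left, top, right, bottom] in pixels, round what is visible of it).
The state is a dict: "clock": time; "joints": joint angles; "qvel": joint speeds; "joint_torque": joint torques, N m; "position": TCP position; "tool_rot": TCP orientation; "ft_force": force on the tool from outside, world axes, zero at the start; "ft_torque": the same for the moment, N m; "finger_gap": finger opening in m; "finger_force": force on a finger pad.
Only numpy, scipy, OpenCV 4.12 (cv2) and the standard library are available. Lean on these libraries where they do the work, as an engineer would, in place of code of your own. Each camera call takes 0.05 s, during which the arm holds its last target. There are 200 camera calls.

### The job

Open the green paint bottle that stands on the cutting mat: first lift its flip tab and fold it right back out of the way, and only then unscrew the cap under it anticlockwise as far as it will go (about a third of a turn; it stays on the bottle). Leave the red bottle shut and the other things on the bench where they are.

Things in the scene. Friction and masses are not known exactly. Their poses are not given: they have to be found in the camera images.
- green: Paint bottle on a heavy round steel stand (90 mm across, 12 mm high), fixed; 157 mm tall; olive green body 58 mm across, blank white label. Origin: centre of the stand's underside, z up; +x towards the tab's hinge, -x towards the tab's lip, y along the hinge pin. A white screw cap on the bottle's axis, a pale strap-like flip tab over it.
- green_tab (a joint): Angle (rad) of the green bottle's flip tab: 0 lying shut over the cap (it may start up to 0.2 ajar), growing as the lip is lifted up and over towards the bottle's +x, 2.4 folded fully back at its stop. It turns about green_hinge, about the bottle's +y axis. Weighs about 15 g; stiff enough (0.012 N m) to stay at any angle.
- green_lip (a point): Middle of the tab's free, olive-coloured lip. The tab is an L-shaped strap 20 mm wide (bottle's y), 5 mm thick; its end is 10 mm beyond this point, and it overhangs the cap's rim by 23 mm: pinch its width from above or push it up from below. Shut, this point is 30 mm to the bottle's -x and 154.5 mm above its origin: 64 mm along -x from the hinge and 42.5 mm above it (radius 77 mm).
- green_hinge (a point): Middle of the tab's hinge pin, on the bottle's collar: 34 mm to +x of the bottle's axis, 112 mm above its origin. The hinge ears reach 14 mm either side, and up to 115 mm.
- green_cap (a joint): Angle (rad) of the green bottle's screw cap: 0 screwed tight (it may start up to 0.25 loose), growing as it is unscrewed anticlockwise seen from above, stop at 2.3. The cap is captive: it rises 1.6 mm per rad and does not come off. It takes about 0.06 N m to turn and stays where it is left.
- green_grip (a point): Point on the axis of the green bottle's cap, 21 mm above the cap's lower rim and 10 mm below its flat top; tight, it is 137 mm above the bottle's origin. The cap is a ribbed white cylinder 34 mm across and 31 mm high; the collar below the cap is 44 mm across. With the tab folded back it can be gripped from above at any yaw.
- red: Paint bottle on a heavy round steel stand (90 mm across, 12 mm high), fixed; 157 mm tall; rust red body 58 mm across, blank white label. Origin: centre of the stand's underside, z up; +x towards the tab's hinge, -x towards the tab's lip, y along the hinge pin. A white screw cap on the bottle's axis, a pale strap-like flip tab over it. Same build as the green one.
- red_tab (a joint): Flip tab of the red bottle, as green_tab.
- red_cap (a joint): Screw cap of the red bottle, as green_cap.
- board: Loose plywood painting board 120 x 150 x 8 mm, lying flat; origin centre of underside.
- window: Loose olive toy window frame 55 x 51 x 5 mm; origin centre of underside.
- sander: Loose wooden sanding block 85 x 45 x 29 mm; origin centre of underside.
- brush: Loose paint brush lying flat.
- jar: Loose amber glass jar with black lid, 48 mm across, 50 mm high; origin centre of underside.
- chimney: Loose model brick chimney 34 x 34 x 68 mm, standing; origin centre of underside.

How it is judged (in metres and radians):
On the way, in this order (a step that is already met when the one before it is completed fails the run):
1. the green bottle's tab is folded right back (past 1.9 rad) while its cap is still screwed down (below 0.5 rad) (value of joint green_tab above 1.9 rad and value of joint green_cap below 0.5 rad), for 0.2 s.
2. the green bottle's cap is unscrewed past 2.0 rad with the tab still folded back (value of joint green_cap above 2 rad and value of joint green_tab above 1.9 rad), for 0.2 s.
At the end, for the whole second after the job is handed in: The green bottle's tab is folded back past 1.9 rad, its cap unscrewed past 2.0 rad (stop at 2.3), both at rest; the red bottle's tab is below 0.4 rad and its cap below 0.5 rad; board, window frame, sanding block, brush, jar and chimney are each within 40 mm of where they started (all of step 2 and velocity of joint green_cap between -0.1 and 0.1 rad/s and velocity of joint green_tab between -0.1 and 0.1 rad/s and value of joint red_tab below 0.4 rad and value of joint red_cap below 0.5 rad and distance of each of board, window, sander, brush, jar, chimney from where it was at the start of the episode below 0.04 m); the robot touches nothing.
It fails at once if the red bottle's tab is lifted or its cap unscrewed (value of joint red_tab above 0.4 rad or value of joint red_cap above 0.5 rad).
It fails at once if another thing on the bench is knocked away (over 40 mm) (distance of any of board, window, sander, brush, jar, chimney from where it was at the start of the episode above 0.04 m).
It also fails if it takes over 61 s, if anything falls off the work surface, if the arm or the gripper's body presses on something with over 40 N, if the wrist force passes 120 N, or if a joint passes its speed limit or range.

## Working session

There is one attempt and no reset: what is moved stays moved. The work goes in short steps, Python scripts to look and compute and a shell command to move; the robot and the scene stay as the last step left them, time stands still between calls to the robot, and variables do not carry over. Pictures are saved under pics/ and viewed, at most 10 in all, crops included, and the job is handed in when it is done.

```bash
mkdir -p pics; python3 - <<'E'
from station import *
import cv2,numpy as np
s=read_state();print(s['clock'],s['position'],np.round(s['tool_rot'],3).tolist(),s['finger_gap'])
for n in('side','top'):
    im=snapshot(n);cv2.imwrite(f'pics/{n}0.png',im)
    c=camera_model(n);print(n,c)
    for q in('green','green_lip','green_cap','red','red_tab'):
        print(q,[(np.round(d['bbox']).tolist(),round(d['p'],2)) for d in recognise(n,q)[:2]])
E
```

```text
0.0 [ 0.2173761  -0.53213376  0.40388106] [[0.926, 0.378, -0.001], [0.378, -0.926, 0.002], [0.0, -0.002, -1.0]] 0.08543842906110082
side {'fx': 418.0645373071654, 'fy': 418.0645373071654, 'cx': 319.2293211239735, 'cy': 197.67700562248717, 'position': array([0.31291873, 0.75859613, 0.75515357]), 'orientation': array([[-0.95686638, -0.1607279 ,  0.24201914],
       [-0.28980562,  0.58676852, -0.75611864],
       [-0.02047985, -0.79364302, -0.60803893]])}
green [([357.0, 154.0, 382.0, 215.0], 0.81)]
green_lip [([358.0, 151.0, 384.0, 171.0], 0.6)]
green_cap [([364.0, 161.0, 379.0, 174.0], 0.57)]
red [([287.0, 250.0, 327.0, 320.0], 0.76)]
red_tab [([287.0, 247.0, 325.0, 270.0], 0.91)]
top {'fx': 452.63037863023675, 'fy': 452.63037863023675, 'cx': 328.3512119334355, 'cy': 199.80155501236314, 'position': array([0.50851741, 0.00293763, 1.28376397]), 'orientation': array([[-0.02887123, -0.99842945,  0.04801121],
       [-0.99957375,  0.02862944, -0.00571642],
       [ 0.0043329 , -0.04815579, -0.99883044]])}
green [([376.0, 215.0, 412.0, 251.0], 0.56)]
green_lip [([393.0, 222.0, 411.0, 249.0], 0.52)]
green_cap [([240.0, 201.0, 274.0, 235.0], 0.63)]
red [([240.0, 202.0, 272.0, 234.0], 0.59)]
red_tab [([244.0, 202.0, 252.0, 230.0], 0.69)]
```

View pics/side0.png

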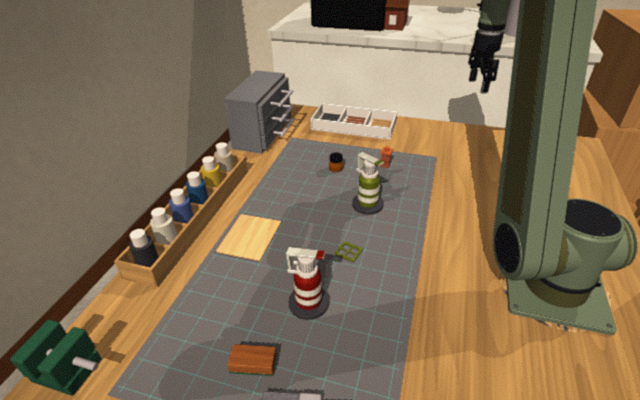

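View pics/top0.png

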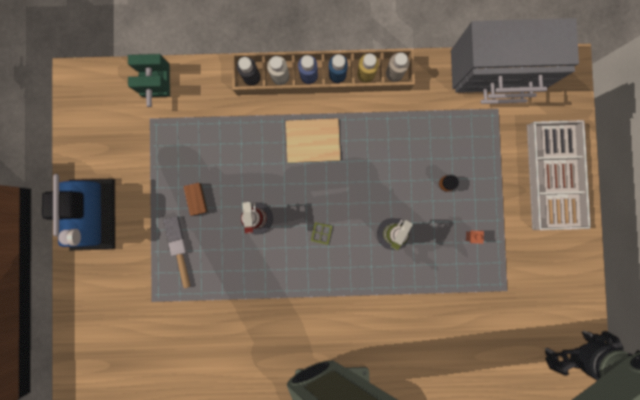

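The green bottle is at about (397,234) in the top view and (369,185) in the side view. The red one is at (253,217) in the top view. I'll zoom in on the green one in both views to find its yaw.

```bash
python3 - <<'E'
import cv2,numpy as np
a=cv2.imread('pics/top0.png')[204:264,366:436];b=cv2.imread('pics/side0.png')[145:220,335:405]
f=lambda i:cv2.resize(i,(0,0),fx=5.6,fy=5.6,interpolation=cv2.INTER_CUBIC)
A,B=f(a),f(b);h=max(A.shape[0],B.shape[0])
A=cv2.copyMakeBorder(A,0,h-A.shape[0],0,0,0)
for im,x0,y0 in((A,366,204),(B,335,145)):
    for k in range(0,70,10):cv2.putText(im,str(x0+k),(int(k*5.6),10),0,.35,(0,255,255));cv2.putText(im,str(y0+k),(0,int(k*5.6)+4),0,.35,(0,255,255))
cv2.imwrite('pics/z0.png',np.hstack([A,B]))
E
```

```text
(no output)
```

View pics/z0.png

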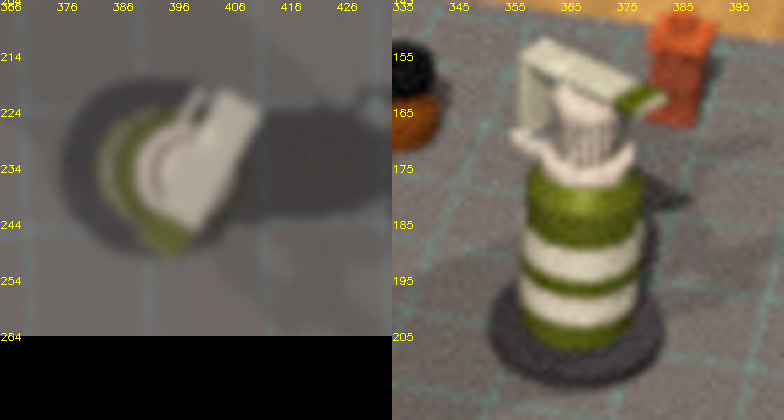

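```bash
cat > fit.py <<'E'
from station import *
import numpy as np
from scipy.optimize import least_squares
C={n:camera_model(n) for n in('top','side')}
def proj(n,P):
    c=C[n];p=(np.atleast_2d(P)-c['position'])@c['orientation']
    return np.c_[c['fx']*p[:,0]/p[:,2]+c['cx'],c['fy']*p[:,1]/p[:,2]+c['cy']]
def tab(q,pts):
    x,y,w,t=q[:4];p=np.array(pts,float)-[.034,0,.112];c,s=np.cos(t),np.sin(t)
    p=np.c_[c*p[:,0]+s*p[:,2],p[:,1],-s*p[:,0]+c*p[:,2]]+[.034,0,.112]
    return body(q,p)
def body(q,p):
    x,y,w=q[:3];p=np.atleast_2d(p);c,s=np.cos(w),np.sin(w)
    return np.c_[x+c*p[:,0]-s*p[:,1],y+s*p[:,0]+c*p[:,1],p[:,2]]
E
python3 - <<'E'
from fit import *
T=np.array([[391,246.9],[397.8,250.1],[412.8,224],[404.9,219.7]])
S=np.array([[379.3,165.5],[383.75,162.3],[362.3,151.8],[358.2,154.8]])
th=np.linspace(0,2*np.pi,120)
rim=np.c_[.045*np.cos(th),.045*np.sin(th),0*th]; rim=np.r_[rim,rim+[0,0,.012]]
def res(q,full=False):
    e=q[4]
    pts=[[-.04,.01,.157],[-.04,-.01,.157],[e,-.01,.157],[e,.01,.157]]
    P=tab(q,pts);t=proj('top',P);s=proj('side',P)
    best=None
    A,B=t-T,s-S
    rt,rs=proj('top',body(q,rim)),proj('side',body(q,rim))
    r=[rt[:,0].min()-377,rt[:,1].min()-218.3,rt[:,1].max()-249.7,rs[:,0].min()-352.1,rs[:,0].max()-383.75,rs[:,1].max()-214.3]
    return np.r_[A.ravel(),B.ravel(),r]
for w in np.arange(0,6.28,.8):
    f=least_squares(res,[.43,-.15,w,.1,.036],loss='soft_l1')
    print(round(f.cost,2),np.round(f.x,4))
    if w==0 or f.cost<b.cost:b=f
print(np.round(res(b.x),1).tolist())
print(body(b.x,[[.034,0,.112],[0,0,.137]]),tab(b.x,[[-.03,0,.1545]]))
E
```

```text
1.93 [ 0.469  -0.1837 -0.5384  0.0312  0.0364]
1.93 [ 0.469  -0.1837 -0.5384  0.0312  0.0364]
130.37 [ 0.4579 -0.1362  1.9219 -0.0549 -0.0822]
130.37 [ 0.4579 -0.1362  1.9219 -0.0549 -0.0822]
127.36 [ 0.4638 -0.1743  3.2911  0.7357 -0.0984]
130.34 [ 0.4647 -0.1839  3.6552  0.4506 -0.0641]
1.93 [ 0.469  -0.1837  5.7448  0.0312  0.0364]
1.93 [ 0.469  -0.1837  5.7448  0.0312  0.0364]
[0.1, 0.2, 0.4, 0.9, -0.0, 0.1, 0.8, 0.4, -0.5, -0.2, 0.1, 0.1, 0.1, 0.5, -0.8, 0.2, -0.2, -0.5, 0.2, -0.3, -0.4, 0.7]
[[ 0.49814139 -0.20117769  0.112     ]
 [ 0.46895097 -0.18374441  0.137     ]] [[ 0.44435849 -0.16905714  0.15647382]]
```

```bash
python3 -m handwheel '[[[0.0344,-0.0255,0],0],[[0.0344,-0.0255,0],0],[[0.0344,-0.0255,0],0],[[0.0344,-0.0255,0],0],[[0.0344,-0.0255,0],0]]' 0.05 20; python3 -m handwheel '[[[0.0344,-0.0255,0],0],[[0.0344,-0.0255,0],0],[[0.0344,-0.0255,0],0],[[0.0344,-0.0255,0],0],[[0.0344,-0.0255,0],0]]'; python3 -m handwheel '[[[0,0,0],0.185],[[0,0,0],0.185],[[0,0,0],0.185],[[0,0,0],0.185],[[0,0,0],0.185]]'
cat > go.py <<'E'
import sys
from fit import *
# offset of grasp point to a target in bottle frame (mm), in tool axes
Q=[.469,-.1837,-.5384,0.03]
def rel(p=None):
    s=read_state();R=np.array(s['tool_rot']);g=np.array(s['position'])+R[:,2]*.155
    yaw=np.arctan2(R[1,1],R[0,1])
    c,sn=np.cos(Q[2]),np.sin(Q[2]);d=g-[Q[0],Q[1],0];b=np.array([c*d[0]+sn*d[1],-sn*d[0]+c*d[1],d[2]])
    print('t',round(s['clock'],2),'grasp in bottle mm',np.round(b*1e3,1),'tool y rel bottle y deg',round((np.degrees(yaw-Q[2])-90+90)%180-90,1),'gap',round(s['finger_gap'],4),'F',np.round(s['ft_force'],1),'pad',np.round(s['finger_force'],1),'j6',round(s['joints'][5],1))
    if p is not None:
        t=body(Q,np.array(p)/1e3)[0];print('shift tool',np.round(R.T@(t-g),4))
if __name__=='__main__': rel([float(a) for a in sys.argv[1:]] or None)
E
python3 go.py -34 0 158
```

```text
clock: 1.23
position: [0.329, -0.348, 0.4049]
tool_rot: [[0.926, 0.378, 0.001], [0.378, -0.926, -0.0], [0.0, 0.001, -1.0]]
ft_force: [0.3, -0.4, -0.1]
finger_gap: 0.0497
finger_force: 0.0
clock: 1.85
position: [0.44, -0.1649, 0.405]
tool_rot: [[0.926, 0.378, 0.001], [0.378, -0.926, -0.0], [0.001, 0.001, -1.0]]
ft_force: [0.1, -0.3, -0.2]
finger_gap: 0.0499
finger_force: 0.0
clock: 2.48
position: [0.4394, -0.1661, 0.4048]
tool_rot: [[0.856, -0.517, 0.0], [-0.517, -0.856, -0.0], [0.0, 0.0, -1.0]]
ft_force: [-0.4, -0.5, -0.8]
finger_gap: 0.0498
finger_force: 0.0
t 2.48 grasp in bottle mm [-3.440e+01 -1.000e-01  2.498e+02] tool y rel bottle y deg -0.3 gap 0.0498 F [-0.4 -0.5 -0.8] pad 0.0 j6 99.0
shift tool [ 0.0003 -0.0001  0.0918]
```

```bash
python3 -m handwheel '[[[0,0,0.03],0],[[0,0,0.03],0],[[0,0,0.02],0],[[0,0,0.01],0],[[0,0,0],0]]' >/dev/null; python3 go.py; python3 -m handwheel '[[[0,0,0],0],[[0,0,0],0],[[0,0,0],0],[[0,0,0],0],[[0,0,0],0]]' 0.01 20 >/dev/null; python3 go.py; python3 - <<'E'
from station import *
import cv2,numpy as np
f=lambda i:cv2.resize(i,(390,390),interpolation=cv2.INTER_CUBIC)
cv2.imwrite('pics/z1.png',np.hstack([f(snapshot('top')[204:274,366:436]),f(snapshot('side')[130:210,325:405])]))
E
```

```text
t 3.1 grasp in bottle mm [-3.440e+01 -1.000e-01  1.595e+02] tool y rel bottle y deg 0.1 gap 0.0499 F [-0.1  0.3 -0.4] pad 0.0 j6 98.7
t 3.73 grasp in bottle mm [-34.    1.3 160.6] tool y rel bottle y deg 0.0 gap 0.0195 F [1.4 5.3 1.1] pad 20.4 j6 98.7
```

View pics/z1.png

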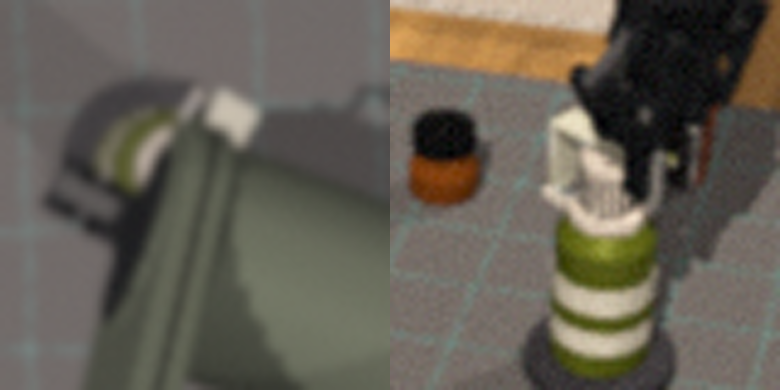

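The tab is pinched (gap 19.5 mm, 20 N). Next I work out the arc.

```bash
python3 -c "
import numpy as np
a=np.arctan2(44,-68)-np.arange(0,20)*.12;R=81
p=np.c_[R*np.cos(a),-R*np.sin(a)];print(np.round(np.diff(p,axis=0),1).tolist())"
```

```text
[[5.8, -7.8], [6.7, -7.1], [7.5, -6.2], [8.1, -5.3], [8.7, -4.3], [9.2, -3.2], [9.5, -2.1], [9.7, -0.9], [9.7, 0.2], [9.6, 1.4], [9.4, 2.5], [9.0, 3.6], [8.5, 4.7], [7.9, 5.7], [7.2, 6.6], [6.3, 7.4], [5.4, 8.1], [4.4, 8.7], [3.3, 9.1]]
```

```bash
python3 -m handwheel '[[[0.0058,-0.002,-0.0078],0],[[0.0067,0,-0.0071],0],[[0.0075,0,-0.0062],0],[[0.0081,0,-0.0053],0],[[0.0087,0,-0.0043],0]]' >/dev/null; python3 go.py;  python3 -m handwheel '[[[0.0092,0,-0.0032],0],[[0.0095,0,-0.0021],0],[[0.0097,0,-0.0009],0],[[0.0097,0,0.0002],0],[[0.0096,0,0.0014],0]]' >/dev/null; python3 go.py
```

```text
t 4.45 grasp in bottle mm [  2.8   1.6 190.6] tool y rel bottle y deg 0.1 gap 0.0191 F [-1.3 -0.2 -2. ] pad 21.5 j6 98.3
t 5.08 grasp in bottle mm [ 50.7   1.3 195. ] tool y rel bottle y deg 0.1 gap 0.0194 F [-4.5 -2.4 -0.2] pad 23.8 j6 97.5
```

```bash
python3 -m handwheel '[[[0.0094,0,0.0025],0],[[0.009,0,0.0036],0],[[0.0085,0,0.0047],0],[[0.0079,0,0.0057],0],[[0.0072,0,0.0066],0]]' >/dev/null; python3 go.py;  python3 -m handwheel '[[[0.0063,0,0.0074],0],[[0.0054,0,0.0081],0],[[0.0044,0,0.0087],0],[[0.0033,0,0.0091],0],[[0,0,0],0]]' >/dev/null; python3 go.py; python3 - <<'E'
from station import *
import cv2,numpy as np
f=lambda i:cv2.resize(i,(390,390),interpolation=cv2.INTER_CUBIC)
cv2.imwrite('pics/z2.png',np.hstack([f(snapshot('top')[204:274,366:436]),f(snapshot('side')[130:210,325:405])]))
E
```

```text
t 5.7 grasp in bottle mm [ 93.3   1.  172.2] tool y rel bottle y deg 0.1 gap 0.0191 F [-4.9 -4.4  2. ] pad 24.7 j6 97.0
t 6.33 grasp in bottle mm [113.6   0.7 138.6] tool y rel bottle y deg 0.1 gap 0.0191 F [-3.4 -5.9  1.7] pad 23.7 j6 96.8
```

View pics/z2.png

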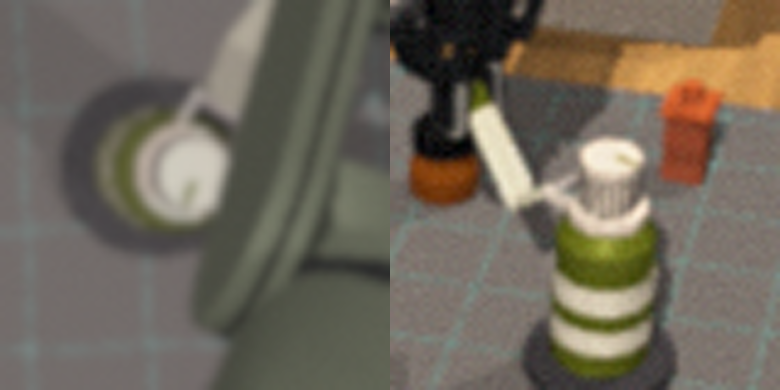

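```bash
python3 -m handwheel '[[[0,0,0],0],[[0,0,0],0],[[0,0,-0.015],0],[[0,0,-0.025],0],[[0,0,-0.025],0]]' 0.06 >/dev/null; python3 -m handwheel '[[[-0.035,0,0],0],[[-0.04,0,0],0],[[-0.038,0,0],0],[[0,0,0],0]]' >/dev/null;python3 go.py 0 1 142; python3 - <<'E'
from station import *
import cv2,numpy as np
f=lambda i:cv2.resize(i,(390,390),interpolation=cv2.INTER_CUBIC)
cv2.imwrite('pics/z3.png',np.hstack([f(snapshot('top')[204:274,366:436]),f(snapshot('side')[130:210,325:405])]))
E
```

```text
t 7.55 grasp in bottle mm [ -3.4   2.2 205. ] tool y rel bottle y deg 0.1 gap 0.0601 F [0.1 0.4 0.2] pad 0.0 j6 98.3
shift tool [0.0034 0.0013 0.063 ]
```

View pics/z3.png

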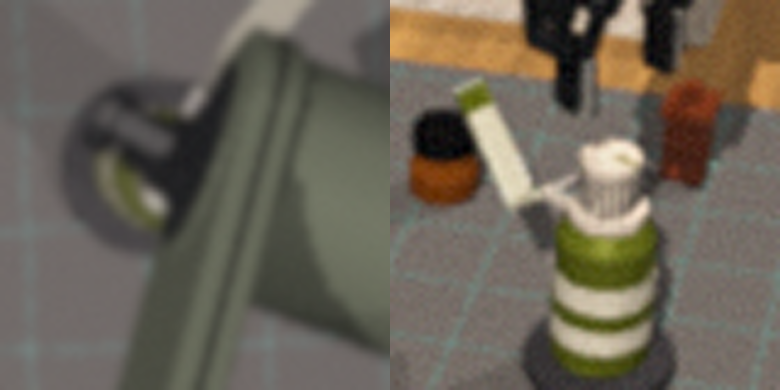

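```bash
python3 -m handwheel '[[[0.0034,0.001,0.015],0],[[0,0,0.02],0],[[0,0,0.02],0],[[0,0,0.009],0],[[0,0,0],0]]' >/dev/null;python3 go.py 0 1 141; python3 -m handwheel '[[[0,0,0],0],[[0,0,0],0],[[0,0,0],0],[[0,0,0],0],[[0,0,0],0]]' 0.02 40 >/dev/null;python3 go.py 0 1 141
```

```text
t 8.28 grasp in bottle mm [  2.1   0.9 138.6] tool y rel bottle y deg 0.1 gap 0.06 F [-0.3  0.4 -0.4] pad 0.0 j6 98.2
shift tool [-0.0021 -0.0001 -0.0024]
t 8.9 grasp in bottle mm [  2.6   1.5 140.4] tool y rel bottle y deg 0.1 gap 0.0323 F [2.3 3.2 6.2] pad 39.8 j6 98.2
shift tool [-0.0026  0.0005 -0.0006]
```

```bash
python3 -m handwheel '[[[0,0,0],0],[[-0.0025,-0.001,0],0],[[0,0,0],0]]' 0.042 >/dev/null;python3 go.py; python3 -m handwheel '[[[0,0,0],0],[[0,0,0],0],[[0,0,0],0]]' 0.02 40 >/dev/null;python3 go.py; python3 -m handwheel '[[[0,0,0],-0.1],[[0,0,0],-0.1],[[0,0,-0.0005],-0.1],[[0,0,0],-0.1],[[0,0,-0.0005],-0.1]]'  >/dev/null;python3 go.py
```

```text
t 9.28 grasp in bottle mm [ -1.2   1.6 139.2] tool y rel bottle y deg 0.1 gap 0.0421 F [ 0.2  0.7 -0.4] pad 0.0 j6 98.3
t 9.65 grasp in bottle mm [ -0.8   1.7 139.5] tool y rel bottle y deg 0.1 gap 0.033 F [-0.7  0.3  1.5] pad 39.6 j6 98.3
t 10.28 grasp in bottle mm [ -0.7   1.  140.4] tool y rel bottle y deg 28.9 gap 0.0331 F [-1.7 -2.9 -2. ] pad 39.8 j6 69.5
```

```bash
python3 -m handwheel '[[[0,0,0],-0.12],[[0,0,-0.0005],-0.12],[[0,0,0],-0.12],[[0,0,0],-0.12],[[0,0,-0.0005],-0.12]]'  >/dev/null;python3 go.py; python3 -m handwheel '[[[0,0,0],-0.12],[[0,0,-0.0005],-0.12],[[0,0,0],-0.12],[[0,0,0],-0.12],[[0,0,-0.0005],-0.12]]'  >/dev/null;python3 go.py; python3 -m handwheel '[[[0,0,0],-0.12],[[0,0,-0.0005],-0.12],[[0,0,0],-0.12],[[0,0,0],-0.12],[[0,0,0],0]]'  >/dev/null;python3 go.py; python3 -c "
from station import *;print(read_state()['ft_torque'])"
```

```text
t 10.9 grasp in bottle mm [ -0.    0.4 141.4] tool y rel bottle y deg 63.4 gap 0.0328 F [-2.  -6.7 -2.3] pad 39.9 j6 35.1
t 11.53 grasp in bottle mm [  0.8   0.3 142.5] tool y rel bottle y deg -82.2 gap 0.0323 F [ 0.  -7.8 -5.1] pad 40.0 j6 0.7
t 12.15 grasp in bottle mm [  1.3   1.  143.1] tool y rel bottle y deg -55.0 gap 0.0328 F [ 1.6 -6.  -2.1] pad 40.3 j6 -26.6
[-0.91444094 -0.20150281 -0.36777353]
```

```bash
python3 -m handwheel '[[[0,0,0],-0.05],[[0,0,0],-0.05],[[0,0,0],0]]'  >/dev/null;python3 go.py; python3 -c "
from station import *;print(read_state()['ft_torque'])"
python3 -m handwheel '[[[0,0,0],0],[[0,0,0],0],[[0,0,0],0],[[0,0,-0.01],0],[[0,0,-0.03],0]]' 0.06 >/dev/null
python3 -m handwheel '[[[0,0,-0.05],0],[[0,0,-0.05],0],[[0,0,-0.02],0],[[0,0,0],0]]' >/dev/null;python3 go.py -130 0 300
```

```text
t 12.53 grasp in bottle mm [  0.4   2.1 143.1] tool y rel bottle y deg -49.4 gap 0.0328 F [ 2.1 -0.4 -2.6] pad 40.4 j6 -32.2
[-0.13800179 -0.40825799 -0.46992057]
t 13.65 grasp in bottle mm [1.000e-01 2.100e+00 3.054e+02] tool y rel bottle y deg -49.3 gap 0.0601 F [ 1.  -0.6 -0.5] pad 0.0 j6 -32.3
shift tool [ 0.0833 -0.1     0.0047]
```

```bash
python3 -m handwheel '[[[0.03,-0.036,0],0],[[0.03,-0.036,0],0],[[0.023,-0.028,0],0],[[0,0,0],0]]' >/dev/null;python3 go.py; python3 - <<'E'
from station import *
import cv2,numpy as np
f=lambda i:cv2.resize(i,(390,390),interpolation=cv2.INTER_CUBIC)
cv2.imwrite('pics/z4.png',np.hstack([f(snapshot('top')[204:274,366:436]),f(snapshot('side')[130:210,325:405])]))
E
```

```text
t 14.15 grasp in bottle mm [-133.2   -0.6  302.2] tool y rel bottle y deg -49.3 gap 0.06 F [ 0.3  0.  -1.1] pad 0.0 j6 -29.8
```

View pics/z4.png

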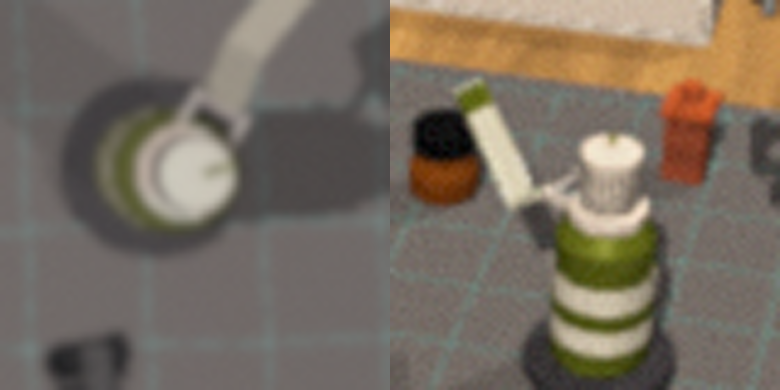

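```bash
python3 -c "
from station import *;print(finish_job())"
```

```text
the job is handed in; nothing more can be done
None
```

I opened the green bottle and handed the job in: the tab is folded back to about 2.25 rad and the cap was then turned anticlockwise about 126° (2.2 rad) until it resisted like the stop; the red bottle and other things weren't touched, and the judge's verdict wasn't shown.

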